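Hang the cleaned dip baskets on the drain hook, largest first

ROBOT

A 6-joint arm with a two-finger parallel gripper is mounted at the origin on the work surface; the furniture and walls round the work are solid. World frame = base frame: x ahead of the robot, y to its left, z up, the work surface at z = 0. Lengths are in m, angles in degrees, forces in N, time in s.
With the tool pointing down it reaches from about 0.4 to 0.825 m from the base axis. Payload 7 kg.
Tool frame: the origin (TCP) lies midway between the tips of the shut fingers; the grasp point (between the pads) lies 19 mm behind it; z points along the fingers, y is the direction in which the jaws open and shut (so a half turn about z gives the same grasp; the last joint's range is limited). The gripper opens to 88 mm and grips with 3 to 60 N. Pads are 19 mm wide; open, the fingers measure 130 mm over their backs; the gripper's body (78 mm by 193 mm) begins 47 mm behind the grasp point.
Start: joints at [81.366, 20.546, 0.682, 0, -70.136, -16.507], TCP at [0.287, 0.611, 0.19] pointing down, gripper open.
Joint ranges: [-176.03, 176.03], [-82.01, 121.73], [-58.28, 71.71], [-173.87, 95.51], [-174.79, -0.11], [-173.66, 173.66]. Speed limits (degrees/s): [136.94, 136.94, 172.46, 180, 180, 180].

INTERFACE

Orientations are given as [roll, pitch, yaw] about the fixed x, y, z axes, in that order (R = Rz(yaw) Ry(pitch) Rx(roll)).
In Python, from plant import ctrl, snapshot gives the robot as it stands.
- The arm moves only by the shell command python3 -m pendant 'ROWS'. ROWS is JSON, a list of rows, each a list of 7 numbers: the shift along the tool's x, y, z in m, then the turn, a rotation vector about the tool's x, y, z in rad, then the opening, from -1 (shut) to 1 (fully open), so that 0 is half open. In form: [[x, y, z, ax, ay, az, jaw], ...]. A call has 1 to 12 rows; each row is the pose to reach, as a shift and turn from the pose commanded when the call began, along the tool's axes at that moment; what a row does not reach only later rows make up. A row lasts 1/8 s, in which the tool goes at most 62.5 mm and 10.7 degrees, less where a joint would pass 70% of its speed; a pose out of reach is approached as far as the arm can. A call with a gripper value outside its range is refused whole. The fingers move at their own pace and stop on an object; the grip force is fixed at half the most. Time passes only in rows, so rows that repeat a pose let the fingers close. It gives the time, the measured TCP pose, the force and the opening at its end, in the units of the state.
- ctrl.get_obs(): the state, without advancing time (a new reading comes with each control period).
- snapshot(name): name is "side" or "top"; returns a dict with "image" (480x640x3 uint8, blue, green, red), "mtx" (3x3 intrinsics, pixels), "eye" and "attitude" of the camera in the world. Camera axes: x right, y up, looking along -z (the intrinsics and any distortion apply to the point x, -y, -z); pixel columns grow to the right and rows downward; lengths in m; the calibration is good to about 2 mm. A picture is of the moment at which its call begins. There is no depth.
- ctrl.close_job(): hands the job in, once; it reports no verdict.
The state is a dict: "clock": time; "joint_pos": joint angles; "qvel": joint speeds; "tau": joint torques, N m; "tool_pos": TCP position; "orientation": TCP orientation; "force": force on the tool from outside, world axes, zero at the start; "moment": the same for the moment, N m; "opening": finger opening in m.
Only numpy, scipy, OpenCV 4.12 (cv2) and the standard library are available. Lean on these libraries where they do the work, as an engineer would, in place of code of your own. Each camera call takes 0.05 s, during which the arm holds its last target.

TASK

Hang the two dip baskets with blue grips on the arm of the drain hook by their bails, upright and hanging freely: first the large one, on the inner half of the arm between the black mark and the post, then the small one, on the outer half between the black mark and the upturned tip. The basket with the red grip is still in use: leave it standing where it is.

Things in the scene. Friction and masses are not known exactly. Their poses are not given: they have to be found in the camera images.
- large_basket_grip (a point): Large (160 g) perforated steel basket: round cup 80 mm across, 45 mm high; stiff fixed bail in its y-z plane, 16 mm wide; on it an upright blue grip block 24 x 16 x 50 mm (x, y, z), pinched along y. Point: block's centre, 173 mm above the cup's underside, 28 mm above the bail's underside, below which the window is 100 mm high, 28 mm wide at the top, widening at 45 deg to 80. Half-turn symmetric.
- small_basket_grip (a point): Small (90 g) perforated steel basket: round cup 54 mm across, 35 mm high; stiff fixed bail in its y-z plane, 16 mm wide; on it an upright blue grip block 24 x 16 x 50 mm (x, y, z), pinched along y. Point: block's centre, 118 mm above the cup's underside, 28 mm above the bail's underside, below which the window is 55 mm high, 28 mm wide at the top, widening at 45 deg to 54. Half-turn symmetric.
- red_basket_grip (a point): Middle-sized (120 g) perforated steel basket: round cup 68 mm across, 40 mm high; stiff fixed bail in its y-z plane, 16 mm wide; on it an upright red grip block 24 x 16 x 50 mm (x, y, z), pinched along y. Point: block's centre, 143 mm above the cup's underside, 28 mm above the bail's underside, below which the window is 75 mm high, 28 mm wide at the top, widening at 45 deg to 68. Half-turn symmetric.
- hook (a point): Root of the drain hook, fixed to the bench: white base plate, steel post 16 mm thick, level flat arm 16 mm wide, 8 mm thick, toward the robot. Point: on the post's axis at the arm's top face, 200 mm above the bench; nothing rises above it here. z up, the arm runs along -x. Hung grip centres are 28 mm above the arm's top; good places: x = -65 mm (large; its cup clears the post beyond -50), -120 mm (small).
- hook_mark (a point): Black mark across the arm, 93 mm from the post's axis, at its top face; axes as the hook root. Inner half: mark to post; outer half: mark to tip. The large one's rim hangs 100 mm below the arm's top, the small one's underside 90 mm, so the small cup can overlap above the large.
- hook_tip (a point): Free end of the arm, 170 mm from the post's axis, at the height of the arm's top face; axes as the hook root. The end, 6 mm thick, turns up 12 mm above this point. Bails are closed loops: they can be threaded on only from this end, then lowered onto the arm.
There are look-alikes about, which are no part of the job. Leave any pink or turquoise look-alike of the part that bears small_basket_grip alone.

How it is judged:
By the outcome, as a careful person would: the job done as asked, in the order asked, and still so for the second after the job is handed in, with the robot touching nothing.
It also fails if it takes over 61 s, if anything falls off the work surface, if the arm or the gripper's body presses on something with over 40 N, if the wrist force passes 120 N, or if a joint passes its speed limit or range.

## Working session

There is one attempt and no reset: what is moved stays moved. The work goes in short steps, Python scripts to look and compute and a shell command to move; the robot and the scene stay as the last step left them, time stands still between calls to the robot, and variables do not carry over. Pictures are saved under pics/ and viewed, and the job is handed in when it is done.

```bash
ls; mkdir -p pics
python3 - <<'E'
from plant import ctrl,snapshot
import cv2
for n in("side","top"):
    s=snapshot(n); cv2.imwrite(f"pics/{n}0.png",s["image"]); print(n,s["mtx"],s["eye"],s["attitude"],[k for k in s])
print(ctrl.get_obs())
E
```

```text
pics
side [[590.95375343   0.         321.88400035]
 [  0.         590.95375343 245.00663672]
 [  0.           0.           1.        ]] [0.60790206 0.79008093 1.43008367] [ 32.25389048   0.81819877 170.90615682] ['image', 'mtx', 'eye', 'attitude']
top [[555.79865291   0.         318.5103636 ]
 [  0.         555.79865291 239.25853956]
 [  0.           0.           1.        ]] [0.3987025  0.00277578 1.59658236] [  2.64372616  -0.24572149 -91.22807096] ['image', 'mtx', 'eye', 'attitude']
{'clock': 0.1, 'joint_pos': array([ 8.13661034e+01,  2.05896839e+01,  6.39947510e-01, -1.97166922e-02,
       -7.01364206e+01, -1.65053384e+01]), 'qvel': array([ 0.0019573 , -0.06667433,  0.18537078,  0.0062166 ,  0.0344044 ,
        0.05290649]), 'tau': array([-1.03484264e-03, -5.84167099e+01,  2.93749702e+01,  7.01545939e+00,
        1.01423595e-02, -5.01058003e-05]), 'tool_pos': array([0.2865766 , 0.61059916, 0.18889066]), 'orientation': array([ 1.79912127e+02, -6.70807244e-03, -2.51459432e+01]), 'force': array([-0.43089645,  0.20591351,  0.08671968]), 'moment': array([-0.01450303, -0.01753102, -0.00752736]), 'opening': 0.08791166457333488}
```

View pics/side0.png

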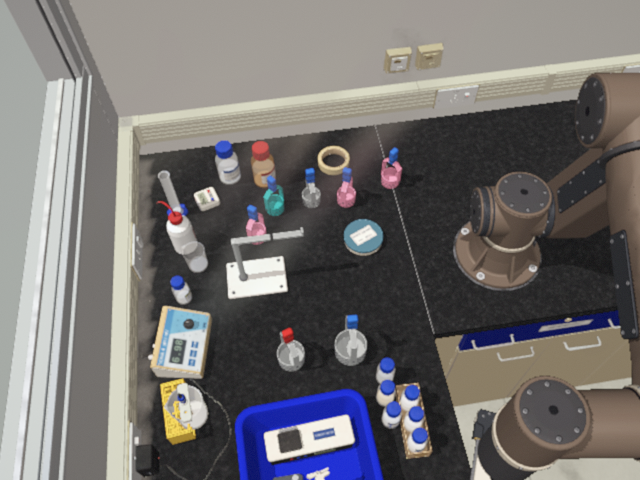

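View pics/top0.png

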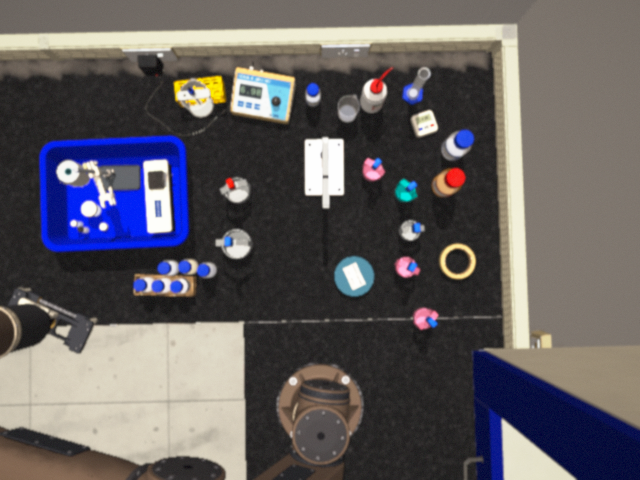

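The blue-gripped candidates are: large steel, side (350,345) / top (235,243); small steel, side (311,190) / top (411,230); pink, side (257,225), (346,192), (391,170); turquoise, side (274,198). The red-gripped basket is at side (290,350) / top (235,187). By the description I choose the two uncoloured steel ones, and next check them in close crops.

```bash
cat > h.py <<'E'
import numpy as np, cv2
from scipy.spatial.transform import Rotation as R
from scipy.optimize import least_squares
import json
CAM={"side":([[590.95375343,0,321.88400035],[0,590.95375343,245.00663672],[0,0,1]],[0.60790206,0.79008093,1.43008367],[32.25389048,0.81819877,170.90615682]),
"top":([[555.79865291,0,318.5103636],[0,555.79865291,239.25853956],[0,0,1]],[0.3987025,0.00277578,1.59658236],[2.64372616,-0.24572149,-91.22807096])}
def proj(n,p):
    K,e,a=CAM[n]; q=R.from_euler('xyz',a,degrees=True).inv().apply(np.asarray(p,float)-e)*[1,-1,-1]
    q=q@np.array(K).T; return q[...,:2]/q[...,2:]
def atz(n,uv,z):
    K,e,a=CAM[n]; d=np.linalg.inv(K)@[*uv,1]; d=R.from_euler('xyz',a,degrees=True).apply(d*[1,-1,-1])
    return np.array(e)+d*(z-e[2])/d[2]
def tri(a,b):
    f=lambda p:np.r_[proj("side",p)-a,proj("top",p)-b]
    s=least_squares(f,[.6,0,.1]); return s.x,np.round(s.fun,1)
def crop(src,dst,u,v,w,k):
    im=cv2.imread(src); c=im[max(0,v-w):v+w,max(0,u-w):u+w]; cv2.imwrite(dst,cv2.resize(c,None,fx=k,fy=k,interpolation=cv2.INTER_CUBIC))
E
python3 - <<'E'
import cv2,numpy as np
from h import *
def g(src,u,v,w=40,k=7.0):
    im=cv2.imread(src); c=im[v-w:v+w,u-w:u+w]; return cv2.resize(c,(290,290),interpolation=cv2.INTER_CUBIC)
s,t="pics/side0.png","pics/top0.png"
a=np.hstack([g(s,350,345,30),g(s,311,190,30)]);b=np.hstack([g(t,235,243,30),g(t,411,230,30)])
cv2.imwrite("pics/c0.png",np.vstack([a,b]))
a=np.hstack([g(s,265,240,50),g(s,290,350,30)]);b=np.hstack([g(t,325,175,50),g(t,235,187,30)])
cv2.imwrite("pics/c1.png",np.vstack([a,b]))
E
```

```text
(no output)
```

View pics/c0.png

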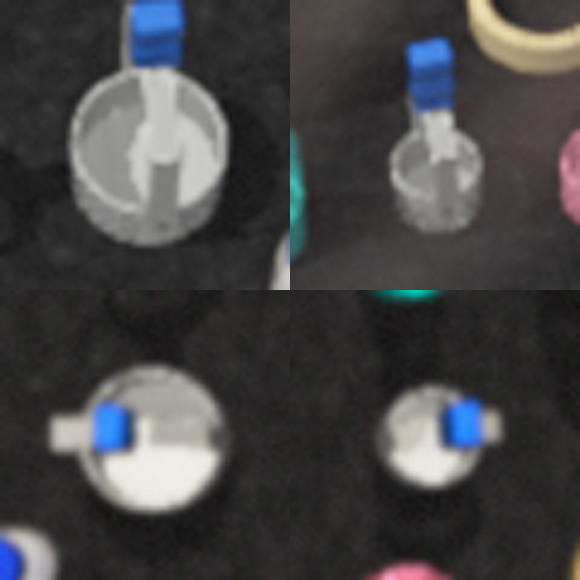

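View pics/c1.png

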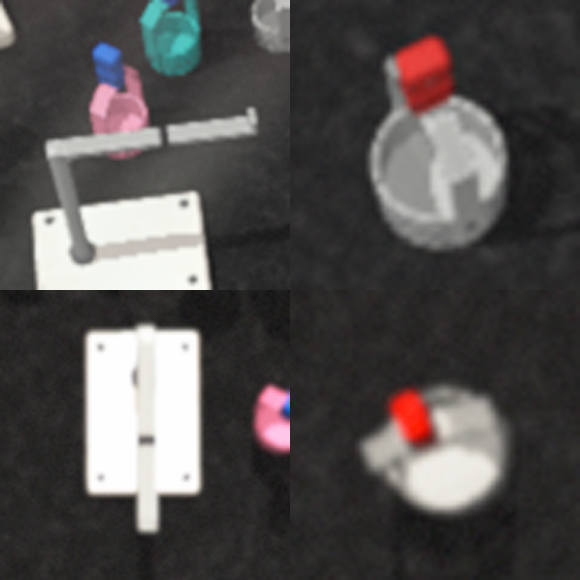

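The crops confirm it: both steel baskets are uncoloured with blue grips, and their bails lie about along world y, which is already square to the hook's arm. Next I fit poses by matching the grip-block silhouettes, with heights known, and the arm landmarks.

```bash
cat >> h.py <<'E'
def mask(im,col,box):
    h=cv2.cvtColor(im,cv2.COLOR_BGR2HSV); H,S,V=cv2.split(h)
    m=((H>100)&(H<125) if col=='b' else ((H<8)|(H>172)))&(S>130)&(V>60)
    o=np.zeros(m.shape,np.uint8);u0,v0,u1,v1=box;o[v0:v1,u0:u1]=m[v0:v1,u0:u1]*255; return o
def mom(m):
    M=cv2.moments(m,True);a=M['m00'];return np.array([M['m10']/a,M['m01']/a,M['mu20']/a,M['mu11']/a,M['mu02']/a,a])
C=np.array([[i,j,k] for i in(-12,12) for j in(-8,8) for k in(-25,25)])/1000
def sil(n,p,yaw,tilt=(0,0)):
    c=R.from_euler('xyz',[*tilt,yaw],degrees=True).apply(C)+p
    h=cv2.convexHull((proj(n,c)*16).astype(np.float32)).astype(np.int32)
    big=np.zeros((480*4,640*4),np.uint8);cv2.fillPoly(big,[(h/4).astype(np.int32)],255)
    m=mom(big)/[4,4,16,16,16,16];m[:2]-=.375;return m
def fit(ims,boxes,z,xy0,col='b',freez=False):
    obs={n:mom(mask(ims[n],col,boxes[n])) for n in ims}
    def f(q):
        p=[q[0],q[1],q[3]/1 if freez else z]
        r=[]
        for n in ims:
            s=sil(n,p,q[2]*100); d=obs[n]-s; r+=[d[0],d[1],*(d[2:5]/6)]
        return np.array(r)
    best=None
    for y0 in(-.3,0,.3):
        s=least_squares(f,[*xy0,y0]+([z] if freez else []),diff_step=None if 0 else 1e-2,x_scale=[.05,.05,.3]+([.05] if freez else []))
        if best is None or s.cost<best.cost:best=s
    return best.x*[1,1,100]+0 if not freez else best.x*[1,1,100,1],np.round(best.fun,1),{n:np.round(o[[0,1,5]],1) for n,o in obs.items()}
E
python3 - <<'E'
from h import *
np.set_printoptions(precision=4,suppress=True)
I={"side":cv2.imread("pics/side0.png"),"top":cv2.imread("pics/top0.png")}
for nm,b,z,xy,c in [("L",{"side":(335,308,370,335),"top":(215,228,250,255)},.173,(.42,.22),'b'),
 ("S",{"side":(298,165,325,190),"top":(398,215,425,240)},.118,(.44,-.24),'b'),
 ("R",{"side":(278,322,305,345),"top":(220,175,250,200)},.143,(.56,.22),'r')]:
    for fz in(0,1):print(nm,fit(I,b,z,xy,c,fz))
for nm,a,b in [("rootend",(234.7,241),(325.7,137.8)),("mark",(271.6,236.9),(325.3,176.7)),("tip",(301.9,231.4),(325.7,207.8))]:
    print(nm,tri(a,b),atz("top",b,.2),atz("side",a,.2))
# cup centres checks
print("Lcup rim top", atz("top",(235+(152-145)/4.833,243+(440-435)/4.833),.04))
E
```

```text
L (array([0.4633, 0.2249, 0.    ]), array([ 0.2, -0.6, -0.3,  0.1, -0.7, -0.5,  0.1, -0.6, -0.1, -0.4]), {'side': array([352.3, 320.8, 145. ]), 'top': array([227.8, 241.1,  59. ])})
L (array([0.463 , 0.2253, 0.    , 0.1768]), array([-0.1, -0.1, -0.3,  0.1, -0.7, -0.1,  0.1, -0.6, -0.1, -0.4]), {'side': array([352.3, 320.8, 145. ]), 'top': array([227.8, 241.1,  59. ])})
S (array([ 0.4917, -0.2681,  0.    ]), array([ 0.1, -0. , -0. , -0. , -0.9,  0. , -0.2, -0.6, -0. , -0.1]), {'side': array([309.6, 174.5, 126. ]), 'top': array([416.5, 227.1,  67. ])})
S (array([ 0.4918, -0.2692,  0.    ,  0.1146]), array([ 0.1, -0.5, -0. , -0. , -0.8, -0.1, -0.3, -0.5, -0. , -0.1]), {'side': array([309.6, 174.5, 126. ]), 'top': array([416.5, 227.1,  67. ])})Traceback (most recent call last):
  File "<stdin>", line 7, in <module>
  File "h.py", line 40, in fit
    s=least_squares(f,[*xy0,y0]+([z] if freez else []),diff_step=None if 0 else 1e-2,x_scale=[.05,.05,.3]+([.05] if freez else []))
    return func(*args, **kwargs)
    result = trf(vector_fun.fun, vector_fun.jac, x0, f0, J0, lb, ub, ftol, xtol,

[... 387 characters left out ...]
= self.fun_wrapped(xp_copy(self.x))
             ~~~~~~~~~~~~~~~~^^^^^^^^^^^^^^^^^
    return np.atleast_1d(self.fun(x))
                         ~~~~~~~~^^^
    return self.f(x, *self.args, **self.kwargs)
           ~~~~~~^^^^^^^^^^^^^^^^^^^^^^^^^^^^^^
  File "h.py", line 36, in f
    s=sil(n,p,q[2]*100); d=obs[n]-s; r+=[d[0],d[1],*(d[2:5]/6)]
  File "h.py", line 29, in sil
    m=mom(big)/[4,4,16,16,16,16];m[:2]-=.375;return m
      ~~~^^^^^
  File "h.py", line 23, in mom
    M=cv2.moments(m,True);a=M['m00'];return np.array([M['m10']/a,M['m01']/a,M['mu20']/a,M['mu11']/a,M['mu02']/a,a])
                                                      ~~~~~~~~^~
ZeroDivisionError: float division by zero
```

Run:
```python
from h import *
np.set_printoptions(precision=4,suppress=True)
I={"side":cv2.imread("pics/side0.png"),"top":cv2.imread("pics/top0.png")}
for nm,b,z,xy,c in [("L",{"side":(335,308,370,335),"top":(215,228,250,255)},.173,(.463,.225),'b'),
 ("S",{"side":(298,165,325,190),"top":(398,215,425,240)},.118,(.492,-.268),'b')]:
    o={n:mom(mask(I[n],c,b[n])) for n in I}
    print(nm,[(y,round(sum(np.sum((o[n][2:5]/o[n][5]-(s:=sil(n,[*xy,z],y))[2:5]/s[5])**2) for n in I)*1e4,2),round(sum((o[n][3]-sil(n,[*xy,z],y)[3])**2 for n in I),2)) for y in range(-30,31,5)])
for nm,a,b in [("rootend",(234.7,241),(325.7,137.8)),("mark",(271.6,236.9),(325.3,176.7)),("tip",(301.9,231.4),(325.7,207.8)),("red",(288.5,335),(229,184)),
  ]:
    print(nm,tri(a,b),atz("top",b,.2),atz("side",a,.2))
# bail direction in top view: bail shoulder lines
o=lambda p,u,v:(u-30+p[0]/4.833,v-30+(p[1]-290)/4.833)
for nm,u,v,a,b,z in [("L",235,243,(52,435),(218,435),.09),("S",411,230,(500,426),(385,435),.08)]:
    print(nm,atz("top",o(a,u,v),z),atz("top",o(b,u,v),z))
```

```text
L [(-30, np.float64(13.6), np.float64(1.35)), (-25, np.float64(11.69), np.float64(0.58)), (-20, np.float64(11.16), np.float64(0.28)), (-15, np.float64(10.39), np.float64(0.14)), (-10, np.float64(9.62), np.float64(0.1)), (-5, np.float64(6.95), np.float64(0.17)), (0, np.float64(4.8), np.float64(0.37)), (5, np.float64(3.45), np.float64(1.19)), (10, np.float64(3.76), np.float64(2.55)), (15, np.float64(5.51), np.float64(4.52)), (20, np.float64(6.66), np.float64(6.85)), (25, np.float64(10.47), np.float64(11.3)), (30, np.float64(15.37), np.float64(15.08))]
S [(-30, np.float64(15.58), np.float64(5.11)), (-25, np.float64(11.58), np.float64(2.87)), (-20, np.float64(10.92), np.float64(1.65)), (-15, np.float64(11.54), np.float64(0.95)), (-10, np.float64(15.49), np.float64(0.59)), (-5, np.float64(18.88), np.float64(0.36)), (0, np.float64(15.48), np.float64(0.02)), (5, np.float64(14.67), np.float64(0.02)), (10, np.float64(16.26), np.float64(0.1)), (15, np.float64(19.08), np.float64(0.46)), (20, np.float64(21.15), np.float64(0.68)), (25, np.float64(22.06), np.float64(1.45)), (30, np.float64(24.03), np.float64(1.97))]
rootend (array([ 0.7168, -0.0276,  0.2007]), array([-1.3, -0.2, -0.3,  1.3])) [ 0.7203 -0.0284  0.2   ] [ 0.7138 -0.0269  0.2   ]
mark (array([ 0.6218, -0.0253,  0.1974]), array([ 0.1,  0. ,  0. , -0.1])) [ 0.621  -0.0252  0.2   ] [ 0.6221 -0.0237  0.2   ]
tip (array([ 0.5437, -0.0248,  0.2028]), array([ 0.8,  0.1,  0.2, -0.8])) [ 0.5421 -0.0244  0.2   ] [ 0.5454 -0.0273  0.2   ]
red (array([0.6143, 0.2251, 0.1563]), array([ 0.1,  0. ,  0. , -0.1])) [0.6075 0.2184 0.2   ] [0.6143 0.2444 0.2   ]
L [0.4639 0.2735 0.09  ] [0.4619 0.1805 0.09  ]
S [ 0.4894 -0.4601  0.08  ] [ 0.4857 -0.3947  0.08  ]
```

Run:
```python
import cv2,numpy as np
def g(src,u,v,w):
    im=cv2.imread(src); c=im[v-w:v+w,u-w:u+w]; return cv2.resize(c,(400,400),interpolation=cv2.INTER_CUBIC)
cv2.imwrite("pics/c2.png",np.hstack([g("pics/top0.png",230,243,20),g("pics/top0.png",413,229,20)]))
```

```text
(no output)
```

View pics/c2.png

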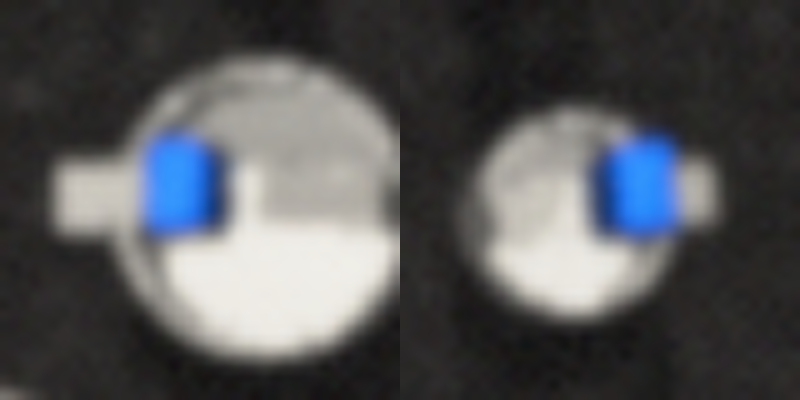

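The hook solves to root ≈ (0.7145, -0.027), mark x ≈ 0.6215, tip x ≈ 0.544, height 0.197–0.203 (0.200 expected). The mark-to-tip distance is 78 mm (77 expected). The large grip is at (0.463, 0.225) with free-fit z 0.177 (0.173 expected). The small grip is at (0.492, -0.268) with z 0.115 (0.118 expected). Yaws are about 0. I rise and turn the tool to yaw 0 first.

```bash
python3 -m pendant '[[0,0,-0.02,0,0,-0.14,1],[0,0,-0.04,0,0,-0.29,1],[0,0,-0.06,0,0,-0.435,1],[0,0,-0.06,0,0,-0.435,1]]'
```

```text
clock: 0.6
tool_pos: [0.2871, 0.6117, 0.2512]
orientation: [-179.9, -0.0, -0.2]
force: [-0.0, -0.1, 0.9]
opening: 0.0874
```

```bash
python3 -m pendant '[[0.02,0.045,0,0,0,0,1],[0.04,0.09,0,0,0,0,1],[0.06,0.135,0,0,0,0,1],[0.08,0.18,0,0,0,0,1],[0.1,0.225,0,0,0,0,1],[0.12,0.27,0,0,0,0,1],[0.14,0.315,0,0,0,0,1],[0.16,0.355,0,0,0,0,1],[0.176,0.386,0,0,0,0,1],[0.176,0.386,0,0,0,0,1],[0.176,0.386,0,0,0,0,1]]'
python3 - <<'E'
from plant import ctrl,snapshot
import cv2,numpy as np
a=[]
for n,u,v in(("side",350,320),("top",232,243)):
    s=snapshot(n)["image"]; a.append(cv2.resize(s[v-60:v+60,u-60:u+60],(400,400),interpolation=cv2.INTER_CUBIC))
cv2.imwrite("pics/l1.png",np.hstack(a))
E
```

```text
clock: 1.98
tool_pos: [0.461, 0.2242, 0.249]
orientation: [180.0, 0.1, -0.3]
force: [-0.0, 1.1, -0.5]
opening: 0.088
```

View pics/l1.png

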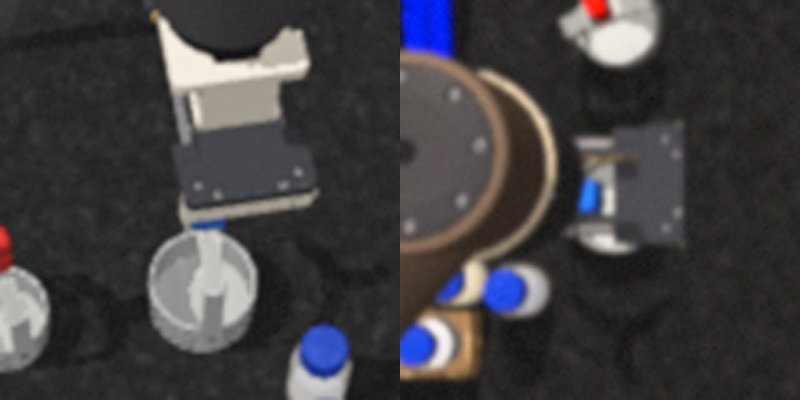

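Run:
```python
from h import *
from plant import snapshot
for n,u,v in(("side",350,320),("top",232,243)):
    s=snapshot(n)["image"].copy(); 
    c=cv2.resize(s[v-60:v+60,u-60:u+60],(400,400),interpolation=cv2.INTER_CUBIC)
    for d,col in (((0,.044,0),(0,255,0)),((0,-.044,0),(0,255,0)),((.044,0,0),(0,0,255)),((-.044,0,0),(0,0,255)),((0,0.0965,.066),(0,255,255)),((0,-.0965,.066),(0,255,255))):
        p=(proj(n,np.array([.461,.2242,.249])+d)-[u-60,v-60])*400/120
        cv2.circle(c,tuple(int(q) for q in p),5,col,-1)
    cv2.imwrite(f"pics/l2{n}.png",c)
cv2.imwrite("pics/l2.png",np.hstack([cv2.imread("pics/l2side.png"),cv2.imread("pics/l2top.png")]))
```

```text
(no output)
```

View pics/l2.png

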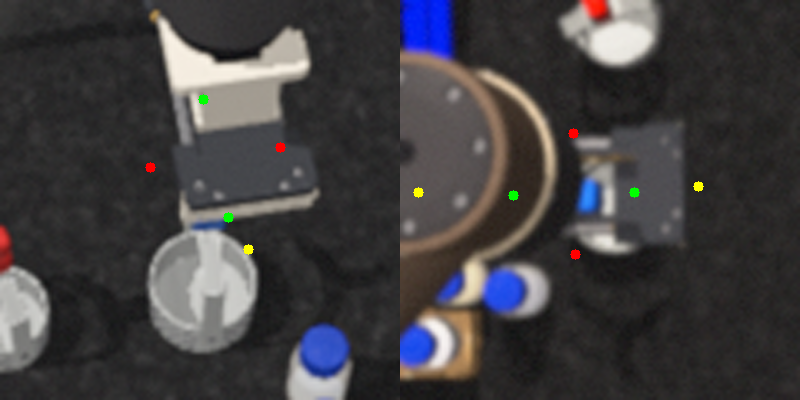

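The jaws open along y as intended: the projected body ends match the picture, and the blue block sits between the fingers. Now I descend and grip.

```bash
python3 -m pendant '[[0.001,0,0.02,0,0,0,1],[0.001,0,0.04,0,0,0,1],[0.001,0,0.06,0,0,0,1],[0.001,0,0.08,0,0,0,1],[0.001,0,0.092,0,0,0,1],[0.001,0,0.092,0,0,0,1],[0.001,0,0.092,0,0,0,-1],[0.001,0,0.092,0,0,0,-1],[0.001,0,0.092,0,0,0,-1],[0.001,0,0.092,0,0,0,-1],[0.001,0,0.092,0,0,0,-1],[0.001,0,0.092,0,0,0,-1]]'
```

```text
clock: 3.68
tool_pos: [0.4623, 0.2243, 0.1578]
orientation: [-180.0, -0.0, -0.2]
force: [0.3, 0.4, 0.2]
opening: 0.0334
```

```bash
python3 -m pendant '[[0,0,0,0,0,0,-1],[0,0,0,0,0,0,-1],[0,0,0,0,0,0,-1],[0,0,0,0,0,0,-1],[0,0,0,0,0,0,-1]]'; python3 -m pendant '[[0,0,-0.01,0,0,0,-1],[0,0,-0.03,0,0,0,-1],[0,0,-0.05,0,0,0,-1],[0,0,-0.07,0,0,0,-1],[0,0,-0.09,0,0,0,-1],[0,0,-0.1,0,0,0,-1],[0,0,-0.1,0,0,0,-1]]'
```

```text
clock: 4.3
tool_pos: [0.4623, 0.2243, 0.1578]
orientation: [180.0, -0.0, -0.2]
force: [-0.3, 0.1, 0.1]
opening: 0.0151
clock: 5.18
tool_pos: [0.4624, 0.2246, 0.2583]
orientation: [-179.9, -0.0, -0.2]
force: [-0.4, 1.1, -2.3]
opening: 0.0151
```

```bash
python3 -m pendant '[[0,0.02,0,0,0,0,-1],[0,0.05,0,0,0,0,-1],[0,0.085,0,0,0,0,-1],[0,0.12,0,0,0,0,-1],[0,0.155,0,0,0,0,-1],[0,0.19,0,0,0,0,-1],[0,0.22,0,0,0,0,-1],[0,0.24,0,0,0,0,-1],[0,0.25,0,0,0,0,-1],[0,0.25,0,0,0,0,-1],[0,0.25,0,0,0,0,-1]]'
python3 - <<'E'
from plant import ctrl,snapshot
import cv2,numpy as np
a=[]
for n,u,v in(("side",300,220),("top",322,200)):
    s=snapshot(n)["image"]; cv2.imwrite(f"pics/l3{n}.png",s);a.append(cv2.resize(s[v-70:v+70,u-70:u+70],(400,400),interpolation=cv2.INTER_CUBIC))
cv2.imwrite("pics/l3.png",np.hstack(a))
E
```

```text
clock: 6.55
tool_pos: [0.4613, -0.0253, 0.2576]
orientation: [-180.0, 0.0, -0.2]
force: [-0.2, 0.6, -0.9]
opening: 0.0153
```

View pics/l3.png

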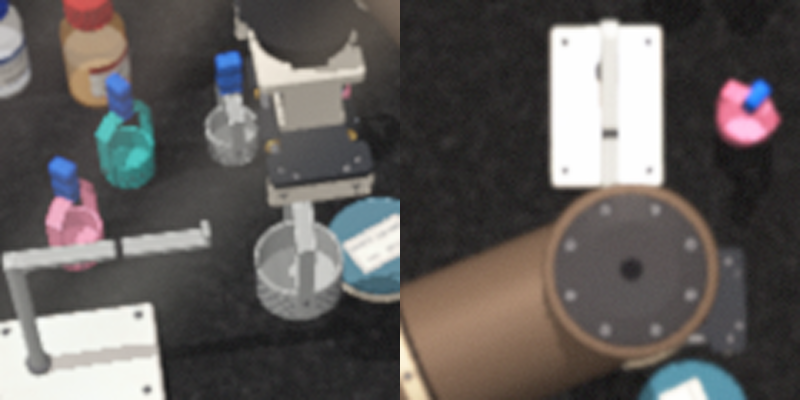

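The side picture shows the basket hanging upright in the grip, with the tip ahead of it at crop (208,235) and nothing in the way. I thread at this height, with the arm about 50 mm below the bail's underside.

```bash
python3 -m pendant '[[0.02,0,0,0,0,0,-1],[0.04,0,0,0,0,0,-1],[0.065,0,0,0,0,0,-1],[0.09,0,0,0,0,0,-1],[0.115,0.001,0,0,0,0,-1],[0.14,0.001,0,0,0,0,-1],[0.16,0.001,0,0,0,0,-1],[0.18,0.001,0,0,0,0,-1],[0.188,0.001,0,0,0,0,-1],[0.188,0.001,0,0,0,0,-1],[0.188,0.001,0,0,0,0,-1]]'
python3 - <<'E'
from plant import ctrl,snapshot
import cv2,numpy as np
a=[]
for n,u,v in(("side",260,240),("top",322,180)):
    s=snapshot(n)["image"]; cv2.imwrite(f"pics/l4{n}.png",s);a.append(cv2.resize(s[v-50:v+50,u-50:u+50],(400,400),interpolation=cv2.INTER_CUBIC))
cv2.imwrite("pics/l4.png",np.hstack(a))
E
```

```text
clock: 8.02
tool_pos: [0.649, -0.0274, 0.2577]
orientation: [-180.0, 0.0, -0.2]
force: [-0.5, 0.3, -1.6]
opening: 0.0152
```

View pics/l4.png

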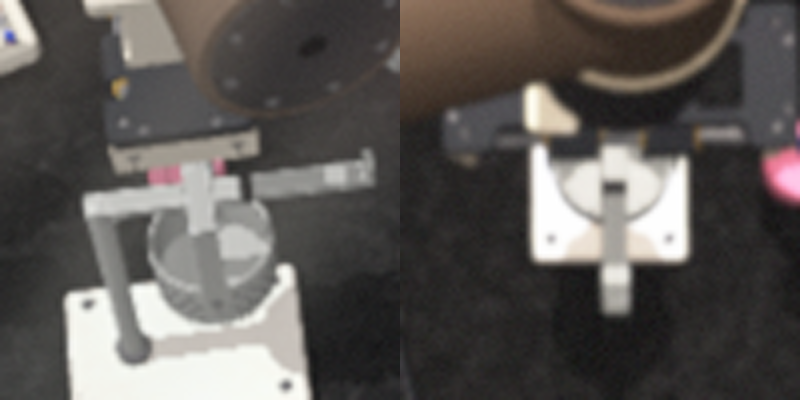

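The bail now encircles the arm between mark and post, and the arm looks centred in the window. I lower it.

```bash
python3 -m pendant '[[0,0,0.01,0,0,0,-1],[0,0,0.02,0,0,0,-1],[0,0,0.03,0,0,0,-1],[0,0,0.038,0,0,0,-1],[0,0,0.041,0,0,0,-1],[0,0,0.041,0,0,0,-1]]';python3 -m pendant '[[0,0,0.001,0,0,0,-1],[0,0,0.002,0,0,0,-1],[0,0,0.003,0,0,0,-1],[0,0,0.003,0,0,0,-1]]'
```

```text
clock: 8.88
tool_pos: [0.6494, -0.0274, 0.2166]
orientation: [180.0, 0.0, -0.2]
force: [0.2, 0.3, -1.6]
opening: 0.015
clock: 9.38
tool_pos: [0.6493, -0.0274, 0.2137]
orientation: [-180.0, 0.0, -0.2]
force: [-0.4, 0.1, -1.0]
opening: 0.0153
```

```bash
python3 -m pendant '[[0,0,0.0005,0,0,0,-1],[0,0,0.001,0,0,0,-1],[0,0,0.001,0,0,0,-1]]';python3 -m pendant '[[0,0,0.0005,0,0,0,-1],[0,0,0.001,0,0,0,-1],[0,0,0.001,0,0,0,-1]]'
```

```text
clock: 9.75
tool_pos: [0.6494, -0.0274, 0.2128]
orientation: [-180.0, -0.0, -0.2]
force: [0.6, 0.3, -1.1]
opening: 0.0151
clock: 10.12
tool_pos: [0.6498, -0.0274, 0.2127]
orientation: [180.0, -0.1, -0.2]
force: [-1.8, 0.5, 6.1]
opening: 0.015
```

Run:
```python
from plant import ctrl,snapshot
import cv2,numpy as np
a=[]
for n,u,v in(("side",260,240),("top",322,180)):
    s=snapshot(n)["image"]; cv2.imwrite(f"pics/l5{n}.png",s);a.append(cv2.resize(s[v-50:v+50,u-50:u+50],(400,400),interpolation=cv2.INTER_CUBIC))
cv2.imwrite("pics/l5.png",np.hstack(a))
print(ctrl.get_obs()["force"])
```

```text
[-1.17898045  0.13803747  5.56025421]
```

View pics/l5.png

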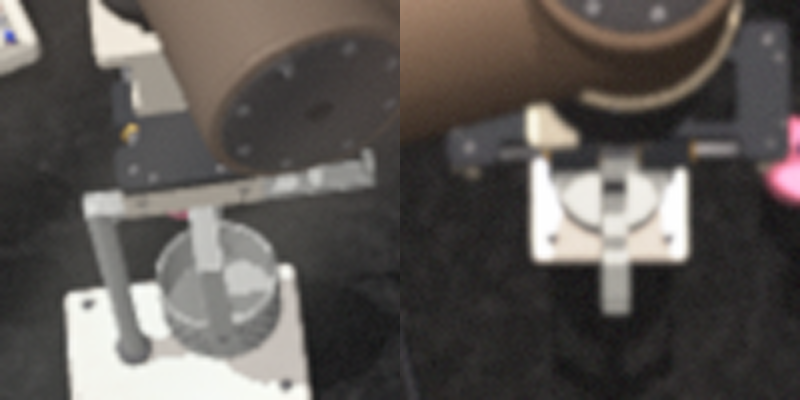

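Contact came at grip height 0.228, as expected. Release and rise.

```bash
python3 -m pendant '[[0,0,-0.0005,0,0,0,-0.6],[0,0,-0.0005,0,0,0,-0.4],[0,0,-0.0005,0,0,0,0],[0,0,-0.0005,0,0,0,0.5],[0,0,-0.0005,0,0,0,1],[0,0,-0.0005,0,0,0,1],[0,0,-0.0005,0,0,0,1],[0,0,-0.0005,0,0,0,1],[0,0,-0.0005,0,0,0,1]]'; python3 -m pendant '[[0,0,-0.01,0,0,0,1],[0,0,-0.03,0,0,0,1],[0,0,-0.05,0,0,0,1],[0,0,-0.07,0,0,0,1],[0,0,-0.09,0,0,0,1],[0,0,-0.09,0,0,0,1]]'
```

```text
clock: 11.35
tool_pos: [0.6494, -0.0274, 0.2123]
orientation: [-180.0, 0.0, -0.2]
force: [-1.6, 0.6, 0.1]
opening: 0.0862
clock: 12.1
tool_pos: [0.6503, -0.0274, 0.3049]
orientation: [-180.0, -0.2, -0.2]
force: [-0.5, 0.7, 0.3]
opening: 0.088
```

```bash
python3 -m pendant '[[-0.015,0.02,0,0,0,0,1],[-0.035,0.05,0,0,0,0,1],[-0.06,0.085,0,0,0,0,1],[-0.08,0.12,0,0,0,0,1],[-0.1,0.155,0,0,0,0,1],[-0.125,0.19,0,0,0,0,1],[-0.145,0.22,0,0,0,0,1],[-0.158,0.24,0,0,0,0,1],[-0.158,0.24,0,0,0,0,1],[-0.158,0.24,0,0,0,0,1]]'
python3 - <<'E'
from plant import ctrl,snapshot
import cv2,numpy as np
a=[]
for n,u,v,w in(("side",260,240,60),("side",310,190,60)):
    s=snapshot(n)["image"]; a.append(cv2.resize(s[v-w:v+w,u-w:u+w],(400,400),interpolation=cv2.INTER_CUBIC))
cv2.imwrite("pics/s1.png",np.hstack(a))
cv2.imwrite("pics/s1top.png",snapshot("top")["image"])
E
```

```text
clock: 13.35
tool_pos: [0.49, -0.2668, 0.302]
orientation: [-180.0, 0.0, -0.3]
force: [0.3, -0.8, -0.6]
opening: 0.0876
```

View pics/s1.png

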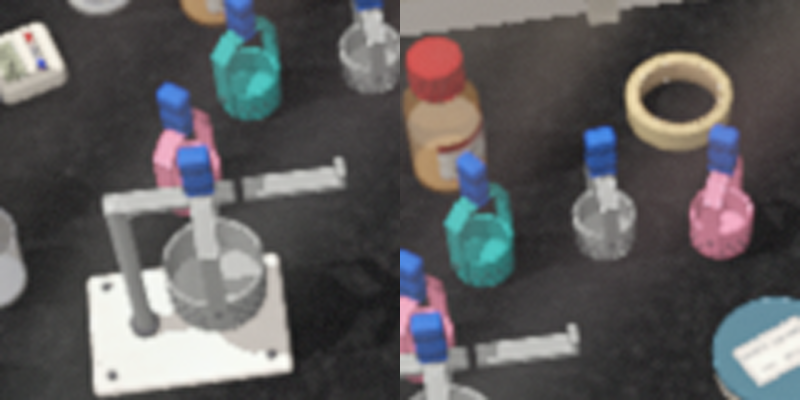

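View pics/s1top.png

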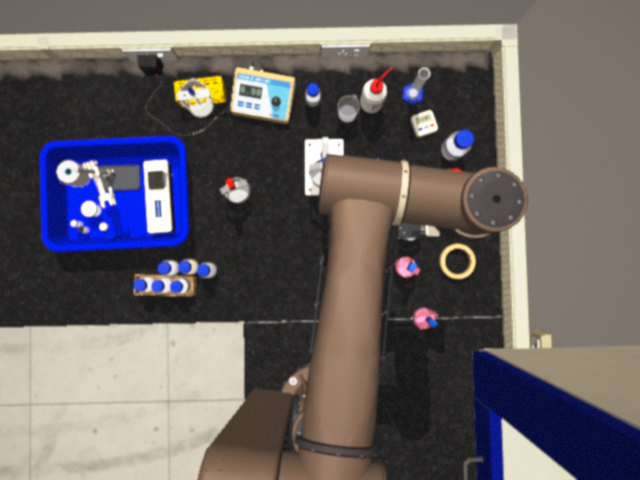

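The large basket hangs freely between post and mark, at crop (195,170)–(215,320). The small steel one stands untouched at crop (600,150). Descend on the small one.

```bash
python3 -m pendant '[[0.002,0.001,0.03,0,0,0,1],[0.002,0.001,0.06,0,0,0,1],[0.002,0.001,0.09,0,0,0,1],[0.002,0.001,0.12,0,0,0,1],[0.002,0.001,0.14,0,0,0,1],[0.002,0.001,0.14,0,0,0,1]]'
python3 - <<'E'
from plant import ctrl,snapshot
import cv2,numpy as np
a=[]
for n,u,v,w in(("side",310,180,40),("top",415,228,40)):
    s=snapshot(n)["image"]; a.append(cv2.resize(s[v-w:v+w,u-w:u+w],(400,400),interpolation=cv2.INTER_CUBIC))
cv2.imwrite("pics/s2.png",np.hstack(a)); print(ctrl.get_obs()["joint_pos"])
E
```

```text
clock: 14.25
tool_pos: [0.4917, -0.267, 0.1607]
orientation: [-180.0, 0.2, -0.2]
force: [-0.5, -0.3, 0.9]
opening: 0.0878
[-8.48663440e+00  1.09753435e+01 -1.62021875e+01  2.53875820e-02
 -6.28008969e+01  9.83043791e+01]
```

View pics/s2.png

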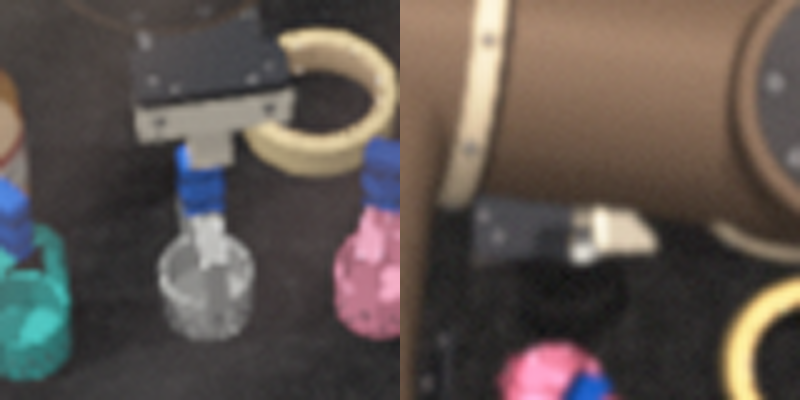

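Run:
```python
from h import *
for p in [(.4917,-.223,.165),(.4917,-.268,.143),(.4917,-.268,.118)]:
    print(p,(proj("side",p)-[270,140])*5)
```

```text
(0.4917, -0.223, 0.165) [209.42558117 184.32989744]
(0.4917, -0.268, 0.143) [198.57956564 147.05620656]
(0.4917, -0.268, 0.118) [199.97509212 175.31735988]
```

The predictions agree with the picture to about 1 mm: block 200 against 202, finger 209 against 212. I descend the rest and grip.

```bash
python3 -m pendant '[[0,0,0.02,0,0,0,1],[0,0,0.04,0,0,0,1],[0,0,0.055,0,0,0,1],[0,0,0.058,0,0,0,1],[0,0,0.058,0,0,0,-1],[0,0,0.058,0,0,0,-1],[0,0,0.058,0,0,0,-1],[0,0,0.058,0,0,0,-1],[0,0,0.058,0,0,0,-1],[0,0,0.058,0,0,0,-1],[0,0,0.058,0,0,0,-1],[0,0,0.058,0,0,0,-1]]'; python3 -m pendant '[[0,0,0,0,0,0,-1],[0,0,0,0,0,0,-1],[0,0,0,0,0,0,-1],[0,0,0,0,0,0,-1]]'
```

```text
clock: 15.85
tool_pos: [0.4925, -0.2678, 0.1043]
orientation: [180.0, -0.0, -0.2]
force: [0.6, 0.2, 0.2]
opening: 0.015
clock: 16.35
tool_pos: [0.4925, -0.2677, 0.1043]
orientation: [-180.0, -0.0, -0.2]
force: [0.1, 0.6, 0.3]
opening: 0.0149
```

```bash
python3 -m pendant '[[0,0,-0.01,0,0,0,-1],[0,0,-0.03,0,0,0,-1],[0,0,-0.055,0,0,0,-1],[0,0,-0.08,0,0,0,-1],[0,0,-0.105,0,0,0,-1],[0,0,-0.125,0,0,0,-1],[0,0,-0.132,0,0,0,-1],[0,0,-0.132,0,0,0,-1]]'; python3 -m pendant '[[0,-0.02,0,0,0,0,-1],[-0.005,-0.05,0,0,0,0,-1],[-0.005,-0.085,0,0,0,0,-1],[-0.005,-0.12,0,0,0,0,-1],[-0.005,-0.155,0,0,0,0,-1],[-0.005,-0.185,0,0,0,0,-1],[-0.005,-0.21,0,0,0,0,-1],[-0.005,-0.23,0,0,0,0,-1],[-0.005,-0.2415,0,0,0,0,-1],[-0.005,-0.2415,0,0,0,0,-1],[-0.005,-0.2415,0,0,0,0,-1]]'
python3 - <<'E'
from plant import ctrl,snapshot
import cv2,numpy as np
a=[]
for n,u,v in(("side",290,220),("top",322,190)):
    s=snapshot(n)["image"]; a.append(cv2.resize(s[v-60:v+60,u-60:u+60],(400,400),interpolation=cv2.INTER_CUBIC))
cv2.imwrite("pics/s3.png",np.hstack(a))
E
```

```text
clock: 17.35
tool_pos: [0.4924, -0.2677, 0.2364]
orientation: [-180.0, -0.0, -0.2]
force: [0.4, 0.6, -1.7]
opening: 0.015
clock: 18.73
tool_pos: [0.4882, -0.0267, 0.236]
orientation: [180.0, 0.0, -0.2]
force: [-0.4, 0.3, -0.7]
opening: 0.0147
```

View pics/s3.png

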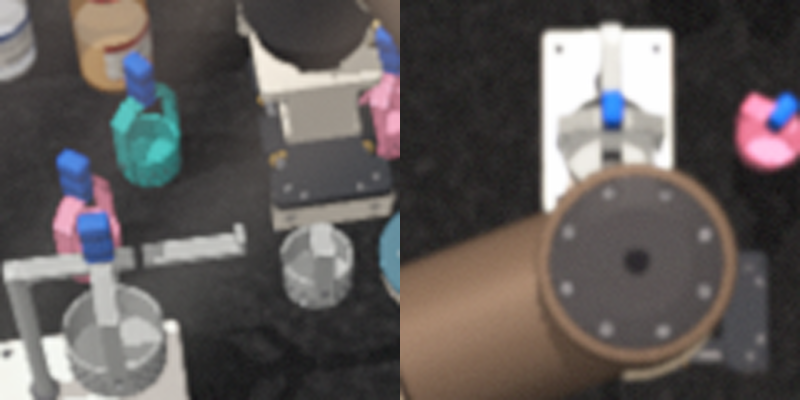

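Small basket is upright ahead of the tip, and the large one hangs level with its grip centred over the arm at top crop (612,105). Thread it on.

```bash
python3 -m pendant '[[0.015,0,0,0,0,0,-1],[0.03,0,0,0,0,0,-1],[0.045,0,0,0,0,0,-1],[0.06,0,0,0,0,0,-1],[0.075,0,0,0,0,0,-1],[0.09,0,0,0,0,0,-1],[0.1,0,0,0,0,0,-1],[0.105,0,0,0,0,0,-1],[0.105,0,0,0,0,0,-1],[0.105,0,0,0,0,0,-1]]'
python3 - <<'E'
from plant import ctrl,snapshot
import cv2,numpy as np
a=[]
for n,u,v in(("side",270,230),("top",322,190)):
    s=snapshot(n)["image"]; a.append(cv2.resize(s[v-50:v+50,u-50:u+50],(400,400),interpolation=cv2.INTER_CUBIC))
cv2.imwrite("pics/s4.png",np.hstack(a))
E
```

```text
clock: 20.08
tool_pos: [0.5931, -0.0266, 0.2364]
orientation: [-180.0, -0.0, -0.2]
force: [-0.8, 0.4, -1.3]
opening: 0.0151
```

View pics/s4.png

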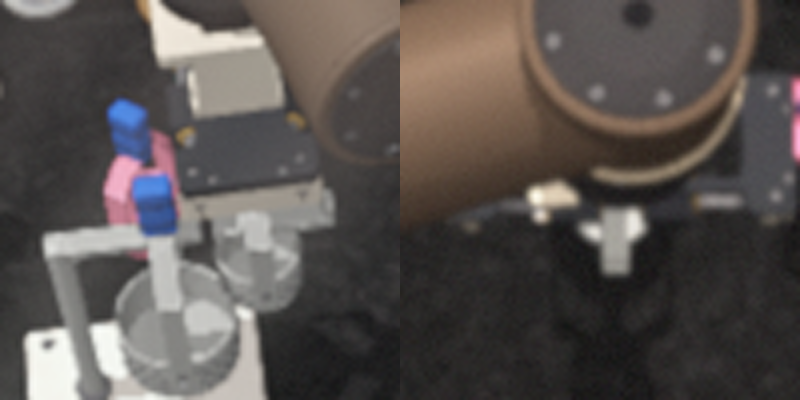

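```bash
python3 -m pendant '[[0,0,0.006,0,0,0,-1],[0,0,0.012,0,0,0,-1],[0,0,0.017,0,0,0,-1],[0,0,0.02,0,0,0,-1],[0,0,0.021,0,0,0,-1],[0,0,0.021,0,0,0,-1]]'; python3 -m pendant '[[0,0,0.0005,0,0,0,-1],[0,0,0.001,0,0,0,-1],[0,0,0.001,0,0,0,-1]]'
```

```text
clock: 20.92
tool_pos: [0.5934, -0.0266, 0.2153]
orientation: [180.0, -0.0, -0.2]
force: [-0.4, 0.3, -0.9]
opening: 0.0148
clock: 21.3
tool_pos: [0.5934, -0.0266, 0.2142]
orientation: [-180.0, -0.0, -0.2]
force: [-0.6, 0.3, -0.3]
opening: 0.0148
```

```bash
python3 -m pendant '[[0,0,0.0005,0,0,0,-1],[0,0,0.001,0,0,0,-1],[0,0,0.001,0,0,0,-1]]'
python3 - <<'E'
from plant import ctrl,snapshot
import cv2,numpy as np
a=[]
for n,u,v in(("side",270,230),("top",322,190)):
    s=snapshot(n)["image"]; a.append(cv2.resize(s[v-50:v+50,u-50:u+50],(400,400),interpolation=cv2.INTER_CUBIC))
cv2.imwrite("pics/s5.png",np.hstack(a))
E
```

```text
clock: 21.68
tool_pos: [0.5938, -0.0267, 0.214]
orientation: [180.0, -0.1, -0.2]
force: [-0.6, 0.3, 5.3]
opening: 0.0146
```

View pics/s5.png

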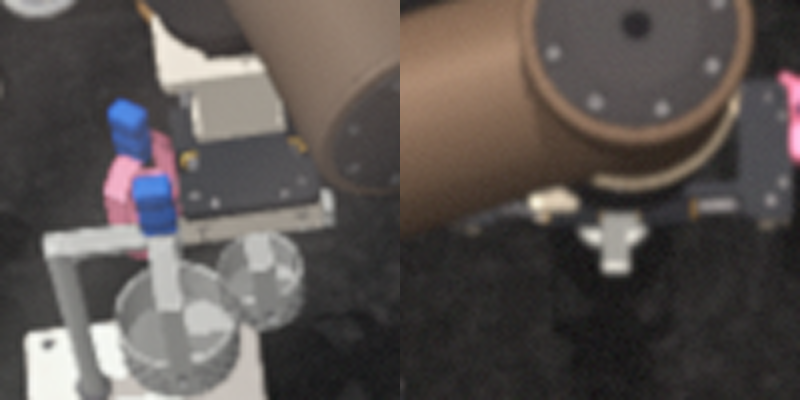

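Seated: the arm carries the bail, with contact at grip height 0.2277. Release, rise and look.

```bash
python3 -m pendant '[[0,0,-0.0005,0,0,0,-0.6],[0,0,-0.0005,0,0,0,-0.4],[0,0,-0.0005,0,0,0,0],[0,0,-0.0005,0,0,0,0.5],[0,0,-0.0005,0,0,0,1],[0,0,-0.0005,0,0,0,1],[0,0,-0.0005,0,0,0,1],[0,0,-0.0005,0,0,0,1],[0,0,-0.0005,0,0,0,1]]'; python3 -m pendant '[[0,0,-0.01,0,0,0,1],[0,0,-0.03,0,0,0,1],[0,0,-0.05,0,0,0,1],[0,0,-0.07,0,0,0,1],[0,0,-0.1,0,0,0,1],[-0.03,0,-0.12,0,0,0,1],[-0.06,0,-0.12,0,0,0,1],[-0.1,0,-0.12,0,0,0,1],[-0.13,0,-0.12,0,0,0,1],[-0.13,0,-0.12,0,0,0,1]]'
python3 - <<'E'
from plant import ctrl,snapshot
import cv2,numpy as np
a=[]
for n,u,v,w in(("side",265,235,55),("top",322,175,55)):
    s=snapshot(n)["image"]; cv2.imwrite(f"pics/f1{n}.png",s);a.append(cv2.resize(s[v-w:v+w,u-w:u+w],(400,400),interpolation=cv2.INTER_CUBIC))
cv2.imwrite("pics/f1.png",np.hstack(a))
E
```

```text
clock: 22.9
tool_pos: [0.5934, -0.0266, 0.2138]
orientation: [180.0, 0.0, -0.2]
force: [0.1, 0.6, -0.3]
opening: 0.086
clock: 24.15
tool_pos: [0.4622, -0.0263, 0.3357]
orientation: [-179.9, -0.2, -0.2]
force: [1.2, 1.1, 0.4]
opening: 0.0875
```

View pics/f1.png

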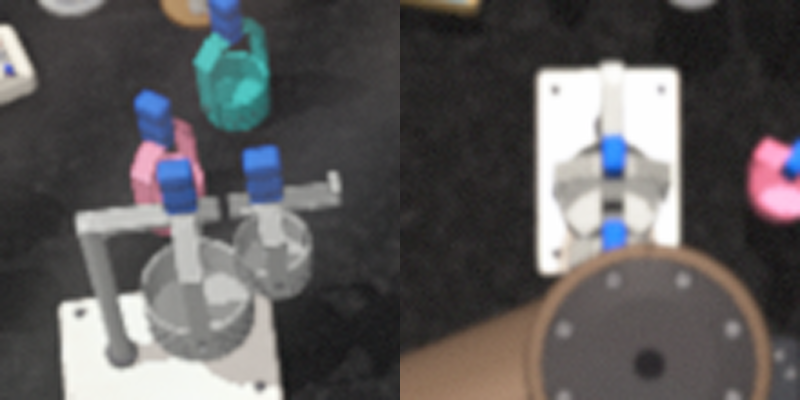

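View pics/f1side.png

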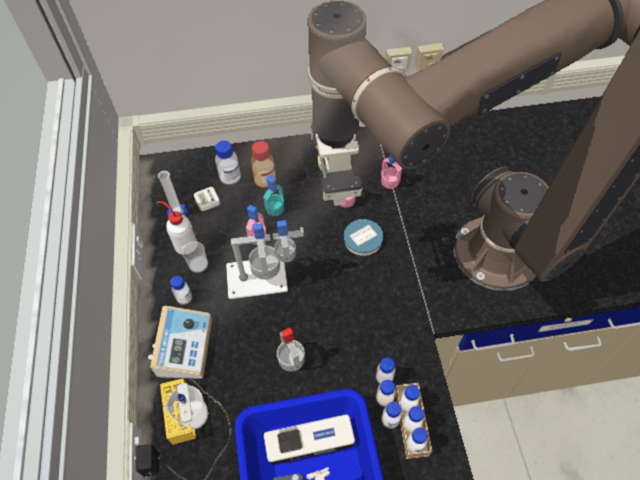

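Both hang upright, large inside the mark (side crop 177,185) and small outside it (263,172). The red basket is still at (290,350) and the arm is clear. I hand in.

Run:
```python
from plant import ctrl
print(ctrl.close_job())
```

```text
the job is handed in; nothing more can be done
None
```

Both blue-gripped steel baskets are hanging on the hook's arm. I hung the large one first, on the inner half at x ≈ 0.649 m (about 65 mm from the post). The small one followed on the outer half at x ≈ 0.593 m (about 121 mm out). The job was handed in at about 24 s, well under the 61 s limit.

- **Seating:** each bail touched down with its grip centre at about 0.228 m, as expected, with a contact force of about 5–6 N at each. The highest force reading was 6.1 N.
- **Last pictures:** both baskets hang upright with the black mark between them, and the gripper is well clear. The red-gripped basket and the pink and turquoise look-alikes showed no change by eye.
- **Disagreements:** the two cameras differed by up to about 6 mm on the post end of the arm, so I placed the hook from the mark and the tip, which agreed within about 3 mm. The block silhouettes pinned the baskets' yaw only loosely, but both were gripped without trouble. No check failed.

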